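# Clip the price label onto the amber display stand

### The arm

A 6-joint arm with a two-finger parallel gripper is mounted at the origin on the work surface. World frame = base frame: x ahead of the robot, y to its left, z up, the work surface at z = 0. Lengths are in m, angles in rad, forces in N, time in s.
With the tool pointing down it reaches from about 0.35 to 0.85 m from the base axis. Payload 8.1 kg.
Tool frame: the origin (TCP) lies midway between the tips of the shut fingers; the grasp point (between the pads) lies 19 mm behind it; z points along the fingers, y is the line along which they close (so a half turn about z gives the same grasp; the last joint's range is limited). The gripper opens to 93 mm and grips with 3 to 60 N. Pads are 15 mm wide; open, the fingers measure 128 mm over their backs; the gripper's body (75 mm by 188 mm) begins 65 mm behind the grasp point.
Start: joints at [-0.085, 0.13, 1.488, -0, 1.523, -0.085], TCP at [0.6, 0, 0.219] pointing down, gripper open.
Joint ranges: [-2.96, 2.96], [-0.89, 2.26], [0.02, 2.5], [-1.34, 4.48], [0, 2.73], [-2.66, 2.66]. Speed limits (rad/s): [2.39, 2.39, 2.79, 3.14, 3.14, 3.14].

### API

Orientations are given as a unit quaternion [x, y, z, w].
In Python, from station import movep, move_l, goto_joints, command_gripper, dwell, inverse_kinematics, get_obs, snapshot, get_calibration, PlanningError, close_job gives the robot as it stands. The module is installed in compiled form; this text tells all that it offers. Calls block until the motion is done:
- movep(position, orientation): joint-space move of the TCP to a pose.
- move_l(position, orientation=None, feed=0.15, max_force=None): straight line of the TCP; orientation=None keeps the orientation; feed is the mean speed in m/s. With max_force (N) it stops when the force on the tool has changed by that much, and returns True; else False.
- goto_joints(angles): joint-space move.
- command_gripper(opening, strength=None): opening from 0.0 (shut) to 1.0 (fully open); strength is the grip in N (None keeps the last); returns when the fingers have stopped.
- dwell(seconds).
- inverse_kinematics(position, orientation): joint angles nearest the present ones, or None.
- get_obs(): the state.
- snapshot(name): name is "scene" or "side" or "wrist"; returns the picture (420x560x3 uint8, red, green, blue); there is no depth.
- get_calibration(name): a dict with "K" (3x3 intrinsics, pixels), "R" (3x3) and "t" (3): a world point X has camera coordinates R X + t. Camera axes: x right, y down, z forward; pixel columns grow to the right and rows downward; lengths in m; the calibration is good to about 2 mm. A picture is of the moment at which its call begins: read the wrist's pose just before it. get_calibration takes no time and is no camera call; for the wrist camera it gives the pose at the moment of the call.
A pose or a line that the arm cannot do raises PlanningError and nothing moves.
- close_job(): hands the job in; it is judged then, once.
The state is a dict: "time": time; "qpos": joint angles; "joint_vel": joint speeds; "tau": joint torques, N m; "eef_pos": TCP position; "ee_rot": TCP orientation; "contact_force": force on the tool from outside, world axes, zero at the start; "moment": the same for the moment, N m; "grip_width": opening from 0.0 (shut) to 1.0 (fully open); "gripper_force": force on a finger pad.
Only numpy, scipy, OpenCV 4.12 (cv2) and the standard library are available. Lean on these libraries where they do the work, as an engineer would, in place of code of your own. Each camera call takes 0.05 s, during which the arm holds its last target. There are 200 camera calls.

### The job

First set the tester bottle left on the front step of the amber display stand upright on the round cork coaster. Then squeeze the tabs of the sprung price-label clip so its hook comes out, bring the hook round the post on the amber stand's slope and let go, so that the hook draws tight on the post and the label lies flat on the slope, straight below it. Do not shift any other loose thing.

Things in the scene. Friction and masses are not known exactly. Their poses are not given: they have to be found in the camera images.
- amber_stand: Fixed wood and white stand, 130 mm wide (y); origin on the counter under its centre, z up, low front (its -x) facing away from the robot. Step 15 mm high at x -130 to -60 mm; then a slope rising 30 degrees towards +x, 160 mm long, from x -60, z 15 mm; then a back block 95 mm high (x 79 to 151) with two fixed amber bottles 70 mm tall. Post 135 mm up the slope, at y = 0.
- amber_post (a point): The foot of the amber-capped post, on the slope's surface. The post is 8 mm in diameter and 24 mm long, square to the slope (it leans 30 degrees towards the stand's -x).
- pink_stand: The same stand in pink (pink edge, post cap and bottles); not used. Either stand may be on the left or the right; both face away from the robot.
- coaster: Fixed round cork coaster, 84 mm in diameter, 6 mm thick; origin at its underside's centre, on the counter.
- tester: Loose amber bottle, about 160 g, upright on the amber stand's front step. Origin at its underside's centre, z up. Body 56 mm wide up to 55 mm, shoulder to 68 mm; from 68 to 104 mm a straight black cap 24 mm in diameter to grip it by, from above. While it stands on the step there is no room for the hand over the slope.
- label: Loose price-label clip, about 75 g, flat on the counter. Origin on its underside, z up, x along the grabber barrel towards the hook. Grey barrel x -14 to 58, y -13 to 13 mm, 16 mm high (14 mm from x 25 on); plaque with a white screen, 7 mm thick, at y -58 to -13, x -14 to 50 mm. Two amber squeeze tabs stand on it up to z 51 mm.
- plunger (a joint): Travel of the sprung plunger in m: 0 at rest, 0.016 fully pressed. Squeezing the tabs moves the rear tab forward and the hook out of the nose by as much; it springs back when let go.
- hook (a point): Centre of the inner face of the hook's cross bar, 8 mm over the underside; label x 62 mm at rest, 78 pressed. The hook is a flat J of 5 mm bar, parallel to the underside: shank at y 11.5 mm, cross bar to y -10 with a 2 mm barb. Gap from nose to cross bar 4 mm at rest, 20 mm pressed; the post enters it from above. Caught, the post stops the plunger at about 4 mm.
- nose (a point): Centre of the flat nose face of the barrel, label x 58 mm, 8 mm above the underside; the caught post lies between it and the hook.
- polish_red: Bystander, loose: red nail-polish bottle, 26 mm square, 62 mm tall, near the middle of the counter; origin at its underside's centre.
- polish_white: Bystander, loose: cream nail-polish bottle, 26 mm square, 62 mm tall, near the middle of the counter; origin at its underside's centre.
- polish_plum: Bystander, loose: plum nail-polish bottle, 26 mm square, 62 mm tall, far side; origin at its underside's centre.
- vase_pink: Bystander, loose: pink glass bottle, 68 mm wide, 110 mm tall, far side; origin at its underside's centre.
- vase_clear: Bystander, loose: clear glass bottle, 64 mm wide, 130 mm tall, far side; origin at its underside's centre.
- file_block: Bystander, loose: white nail-buffing block, 30 x 90 x 25 mm, far side; origin at its underside's centre.
- front_tab (a point): Middle of the forward face of the front tab (fixed to the barrel): label x 25 mm, 39 mm above the underside, a good height to grip. Both tabs are 26 mm wide (y), 5 mm thick (x). Grip both over their outer faces, from above.
- rear_tab (a point): Middle of the rear face of the rear tab (part of the sprung plunger): label x -37 mm at rest, -21 mm pressed, 39 mm above the underside. Over both tabs: 62 mm at rest, 46 mm pressed. The spring takes 6 N to start and 9 N at the end; a grip of 20 to 30 N presses it fully and holds the label.
- step (a point): Middle of the top of the amber stand's front step, where the tester is found.
Not all that is in view belongs to the job. Of the things like the coaster, leave any that is green, pink or yellow; of the rest the larger one is meant.

How it is judged:
On the way, in this order (a step that is already met when the one before it is completed fails the run):
1. the tester stands upright on the coaster, let go (horizontal distance between tester and coaster below 0.022 m and height (world z) of tester below 0.01 m and angle between tester's own z axis and vertical below 0.08 rad and contact force between the fingers and tester below 0.1 N), for 0.2 s.
2. the hook is out, with the amber post between hook and nose (value of joint plunger above 0.009 m and x of amber_post in the frame of label between 0.056 and 0.08 m and y of amber_post in the frame of label between -0.01 and 0.01 m and z of amber_post in the frame of label between -0.012 and 0.006 m), for 0.1 s.
At the end, for the whole second after the job is handed in: Hook sprung back on the amber post (travel 2-8 mm, post between nose and hook, within 10 mm of barrel's middle line); label at rest flat on slope (6 mm, 6 deg), straight below post (origin within 20 mm of stand's middle line); tester upright within 22 mm of coaster's centre (value of joint plunger between 0.002 and 0.008 m and x of amber_post in the frame of label between 0.057 and 0.068 m and y of amber_post in the frame of label between -0.01 and 0.01 m and z of amber_post in the frame of label between -0.006 and 0.006 m and angle between label's own z axis and vertical between 0.42 and 0.63 rad and y of label in the frame of amber_stand between -0.02 and 0.02 m and x of label in the frame of amber_stand below 0.04 m and linear speed of label below 0.01 m/s and horizontal distance between tester and coaster below 0.022 m and height (world z) of tester below 0.01 m and angle between tester's own z axis and vertical below 0.08 rad); the robot touches nothing.
It fails at once if another loose thing on the counter shifted by more than 20 mm (distance of any of polish_red, polish_white, polish_plum, vase_pink, vase_clear, file_block from where it was at the start of the episode above 0.02 m).
It fails at once if the tester knocked over (angle between tester's own z axis and vertical above 0.6 rad).
It also fails if it takes over 56 s, if anything falls off the work surface, if the arm or the gripper's body presses on something with over 40 N, if the wrist force passes 120 N, or if a joint passes its speed limit or range.

## Working session

There is one attempt and no reset: what is moved stays moved. The work goes in short steps, each a Python script; the robot and the scene stay as the last script left them, time stands still between calls to the robot, and variables do not carry over. Pictures are saved under pics/ and viewed, at most 10 in all, crops included, and the job is handed in when it is done.

```bash
mkdir -p pics; python3 - <<'E'
from station import *
import cv2,numpy as np
for n in("scene","side"):
    im=snapshot(n); np.save(f"pics/{n}0.npy",im); cv2.imwrite(f"pics/{n}0.png",im[:,:,::-1])
    c=get_calibration(n); print(n,c["K"].tolist(),c["R"].round(4).tolist(),c["t"].round(4).tolist())
print(get_obs())
E
```

```text
scene [[428.1229551808752, 0.0, 273.75052728313517], [0.0, 428.1229551808752, 212.4433025523474], [0.0, 0.0, 1.0]] [[-0.3079, 0.9514, 0.0122], [0.8148, 0.2702, -0.5128], [-0.4912, -0.148, -0.8584]] [0.2493, -0.4255, 1.4038]
side [[466.5281479543489, 0.0, 286.7217700318465], [0.0, 466.5281479543489, 212.4904480577973], [0.0, 0.0, 1.0]] [[-0.9882, -0.1532, -0.0009], [-0.0966, 0.6277, -0.7725], [0.1189, -0.7632, -0.6351]] [0.5734, 0.1661, 0.8623]
{'time': 0.1, 'qpos': array([-8.53969490e-02,  1.31118157e-01,  1.48915364e+00,  1.03489256e-05,
        1.52300636e+00, -8.53879232e-02]), 'joint_vel': array([ 6.02501657e-05, -8.31257210e-04, -1.24227453e-03, -8.34280773e-04,
       -6.14727339e-04, -4.53040945e-04]), 'tau': array([ 2.89806376e-03, -5.61339462e+01, -4.93095982e+01,  7.72326719e-02,
        2.89617141e-02, -2.83941080e-05]), 'eef_pos': array([5.99488070e-01, 7.19128647e-05, 2.17682124e-01]), 'ee_rot': array([ 7.07109899e-01,  7.07103161e-01, -5.38964228e-04, -6.47896054e-04]), 'contact_force': array([ 0.27684351, -0.91126166,  0.35658221]), 'moment': array([ 0.02875949, -0.02960994,  0.04420218]), 'gripper_force': 0.0, 'grip_width': 0.9996734547491939}
```

View pics/scene0.png

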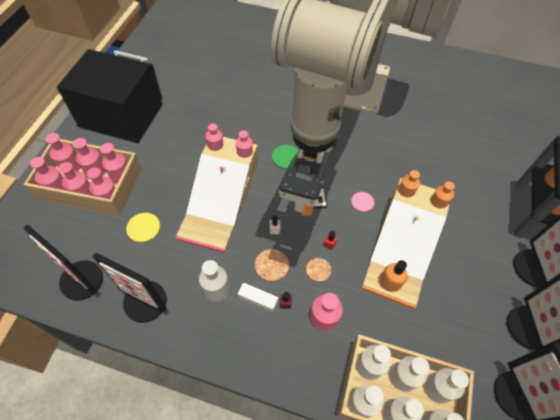

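View pics/side0.png

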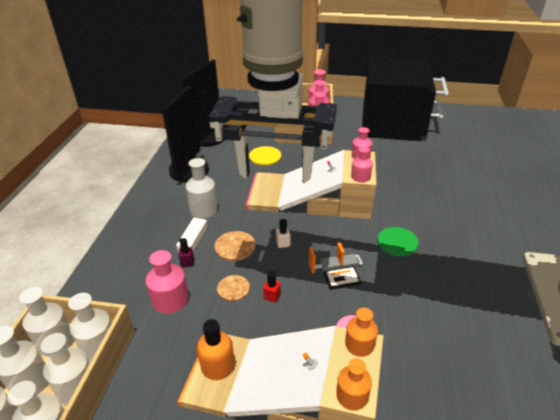

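Scene view: the amber stand is on the image right (robot's left) with its post at about (416,219), and the tester cap at (400,267). The large cork coaster is at (271,265). The label is under the gripper, and in the side view it is at about (335,262).

```bash
cat > h.py <<'E'
import cv2,numpy as np
from station import *
def ray(n,uv,c=None):
    c=c or get_calibration(n); R,t=np.array(c["R"]),np.array(c["t"])
    d=R.T@np.linalg.inv(c["K"])@[uv[0],uv[1],1.]; return -R.T@t,d/np.linalg.norm(d)
def plane(n,uv,z,c=None):
    o,d=ray(n,uv,c); return o+d*(z-o[2])/d[2]
def tri(*obs):  # obs: (name,uv[,calib]) -> point, max residual
    A=np.zeros((3,3));b=np.zeros(3);rs=[ray(*o) for o in obs]
    for o,d in rs: P=np.eye(3)-np.outer(d,d);A+=P;b+=P@o
    X=np.linalg.solve(A,b);return X,max(np.linalg.norm((np.eye(3)-np.outer(d,d))@(X-o)) for o,d in rs)
def proj(n,X,c=None):
    c=c or get_calibration(n); p=np.array(c["K"])@(np.array(c["R"])@X+c["t"]); return p[:2]/p[2]
def blobs(im,lo,hi,amin=40):
    m=cv2.inRange(cv2.cvtColor(im,cv2.COLOR_RGB2HSV),np.array(lo),np.array(hi))
    cs,_=cv2.findContours(m,cv2.RETR_EXTERNAL,cv2.CHAIN_APPROX_NONE)
    return [c[:,0] for c in cs if cv2.contourArea(c)>=amin]
def crop(im,u0,v0,u1,v1,k): return cv2.resize(im[v0:v1,u0:u1],None,fx=k,fy=k,interpolation=cv2.INTER_CUBIC)
E
python3 - <<'E'
from h import *
S=np.load("pics/scene0.npy");D=np.load("pics/side0.npy")
for n,im in(("scene",S),("side",D)):
    for b in blobs(im,(5,60,90),(18,200,255),150):
        P=np.array([plane(n,p,0.006)[:2] for p in b]); (x,y),r=cv2.minEnclosingCircle(P.astype(np.float32))
        print(n,b.mean(0).round(),P.mean(0).round(4),round(x,4),round(y,4),round(r,4))
a=crop(S,355,165,455,305,4);b=crop(D,180,300,390,420,2)
o=np.zeros((560,400,3),np.uint8);o[:240,:380]=b[:,:380]; o[280:,:]=crop(D,295,230,395,300,4)
w=snapshot("wrist");np.save("pics/wrist0.npy",w)
cv2.imwrite("pics/c1.png",np.hstack([a,o])[:,:,::-1]);cv2.imwrite("pics/w0.png",w[:,:,::-1])
E
```

```text
scene [399. 370.] [0.8484 0.3016] 0.8471 0.3014 0.0537
scene [403. 380.] [0.8663 0.3118] 0.8907 0.3245 0.1592
scene [ 23. 342.] [ 1.0499 -0.5123] 1.0506 -0.5205 0.0943
scene [393. 277.] [0.6361 0.2507] 0.638 0.2504 0.0425
scene [391. 290.] [0.6719 0.2508] 0.6558 0.2511 0.0766
scene [318. 269.] [0.6742 0.0716] 0.6739 0.0715 0.0329
scene [271. 265.] [ 0.699  -0.0419] 0.6982 -0.042 0.0441
scene [425. 191.] [0.3575 0.2922] 0.3615 0.2865 0.0959
scene [ 90. 186.] [ 0.6311 -0.5881] 0.6229 -0.6146 0.1611
scene [237. 160.] [ 0.4174 -0.2387] 0.4555 -0.2401 0.1262Traceback (most recent call last):
  File "<stdin>", line 5, in <module>
  File "h.py", line 7, in plane
    o,d=ray(n,uv,c); return o+d*(z-o[2])/d[2]
        ~~~^^^^^^^^
  File "h.py", line 4, in ray
    c=c or get_calibration(n); R,t=np.array(c["R"]),np.array(c["t"])
           ~~~~~~~~~~~~~~~^^^
ValueError: time passes only in moves, steps and waits
```

```bash
python3 - <<'E'
s=open('h.py').read()
s=s.replace("def ray(","_C={}\ndef cal(n):\n    if n not in _C:_C[n]=get_calibration(n)\n    return _C[n]\ndef ray(",1).replace("c=c or get_calibration(n)","c=c or cal(n)")
open('h.py','w').write(s)
E
python3 - <<'E'
from h import *
S=np.load("pics/scene0.npy");D=np.load("pics/side0.npy")
for b in blobs(D,(5,60,90),(18,200,255),150):
        P=np.array([plane("side",p,0.006)[:2] for p in b]); (x,y),r=cv2.minEnclosingCircle(P.astype(np.float32))
        if r<.06:print(b.mean(0).round(),P.mean(0).round(4),round(x,4),round(y,4),round(r,4))
print(tri(("scene",(400,267)),("side",(211,331))))
a=crop(S,355,165,455,305,4);b=crop(D,180,300,390,420,2)
o=np.zeros((560,400,3),np.uint8);o[:240]=b[:,:400]; o[280:,:]=crop(D,295,230,395,300,4)
c=get_calibration("wrist");w=snapshot("wrist");np.save("pics/wrist0.npy",w);np.save("pics/wc0.npy",c)
print(c["K"].tolist(),c["R"].round(3).tolist(),c["t"].round(4).tolist())
cv2.imwrite("pics/c1.png",np.hstack([a,o])[:,:,::-1]);cv2.imwrite("pics/w0.png",w[:,:,::-1])
E
```

```text
[354. 385.] [0.4376 0.2377] 0.4368 0.2351 0.0458
[ 22. 326.] [1.0145 0.2143] 1.0077 0.207 0.0429
[105. 322.] [0.8769 0.1833] 0.8927 0.1957 0.0554
[ 60. 310.] [0.9678 0.1709] 0.9782 0.1738 0.0496
[233. 288.] [0.6721 0.0719] 0.6724 0.0715 0.034
[234. 245.] [ 0.6973 -0.0424] 0.6975 -0.0431 0.0464
[288. 128.] [ 0.6613 -0.5439] 0.6615 -0.5438 0.0496
(array([0.65573977, 0.24452438, 0.10524566]), np.float64(0.0008385247210962479))
[[328.78520745747363, 0.0, 282.4939109821618], [0.0, 328.78520745747363, 207.87946788234876], [0.0, 0.0, 1.0]] [[1.0, 0.001, -0.002], [0.001, -0.96, 0.279], [-0.002, -0.279, -0.96]] [-0.6002, -0.0334, 0.391]
```

View pics/c1.png

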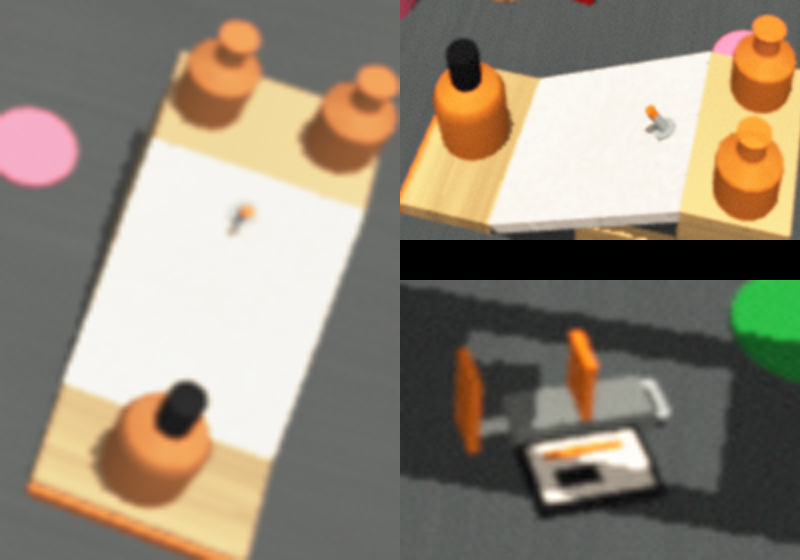

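View pics/w0.png

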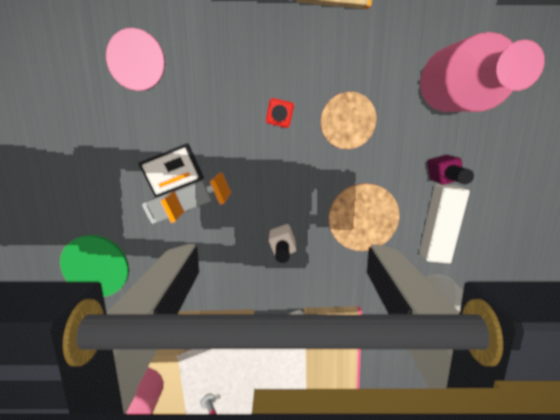

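Crop 1 gives the stand's slope corners and the post clearly. The wrist view shows the label with its tabs at about (171,207) and (220,187) and its hook at about (147,212), pointing towards -x. Next I fit the stand pose and locate the cap.

```bash
cat >> h.py <<'E'
def Rz(a): c,s=np.cos(a),np.sin(a); return np.array([[c,-s,0],[s,c,0],[0,0,1.]])
E
python3 - <<'E'
from h import *
from scipy.optimize import least_squares
S=np.load("pics/scene0.npy");D=np.load("pics/side0.npy");W=np.load("pics/wrist0.npy");wc=np.load("pics/wc0.npy",allow_pickle=True).item()
pts=[((-60,65,15),None),]
c3=3**.5/2
M={'bl':(-60,-65,15),'br':(-60,65,15),'tl':(78.6,-65,95),'tr':(78.6,65,95),'cap':(46.5,0,100.5)}
# image-left in scene = world -y = stand +y (stand yaw ~pi)
sc={'br':(371.2,260.7),'bl':(422.5,280),'tr':(392,199.2),'tl':(446.2,217.5),'cap':(416.7,218)}
sd={'br':(250,339),'bl':(226.5,414),'tr':(335,326.5),'cap':(306,356)}
def f(p):
    T=lambda X:Rz(p[2])@(np.array(X)/1000)+[p[0],p[1],0]
    return np.concatenate([proj(n,T(M[k]))-d[k] for n,d in(("scene",sc),("side",sd)) for k in d])
r=least_squares(f,[.55,.26,3.0],loss='soft_l1');print("stand",r.x.round(4),f(r.x).reshape(-1,2).round(1).tolist())
post=Rz(r.x[2])@[.0569,0,.0825]+[r.x[0],r.x[1],0];print("post",post)
print("tri cap",tri(("scene",sc['cap']),("side",sd['cap'])))
print("step",Rz(r.x[2])@[-.095,0,.015]+[r.x[0],r.x[1],0])
def dark(im,u0,v0,u1,v1):
    b=blobs(im[v0:v1,u0:u1],(0,0,0),(180,255,45),25); b=max(b,key=len); return b.mean(0)+[u0,v0]
a,b=dark(S,385,250,415,285),dark(D,195,315,228,350);print("cap",a,b,tri(("scene",a),("side",b)))
for b in blobs(W[120:260,120:260],(5,150,120),(18,255,255),15): 
    p=b.mean(0)+120;print("tab",p,plane("w",p,.045,wc).round(4))
print("hook",plane("w",(147,212),.008,wc).round(4))
for k,uv,z in(("vaseP",(326,315),.03),("plum",(286,300),.03),("white",(274,227),.03),("red",(330,240),.03),("vaseC",(213,285),.05),("file",(258,296),.02)): print(k,plane("scene",uv,z).round(3))
E
```

```text
stand [0.5586 0.2587 3.0657] [[-0.4, -0.7], [0.2, -1.1], [0.7, -0.0], [-1.0, -0.8], [-0.3, -0.9], [-0.3, 1.4], [-2.3, -0.5], [-0.1, -0.2], [-0.2, 0.6]]
post [0.50188568 0.26302336 0.0825    ]
tri cap (array([0.51304415, 0.26248481, 0.10051342]), np.float64(0.0014599666016524308))
step [0.65334815 0.25150247 0.015     ]
cap [399.08823529 266.73529412] [211.62295082 331.47540984] (array([0.65497652, 0.24319857, 0.10297007]), np.float64(0.0003364981506963597))
tab [171.89230769 206.52307692] [ 0.4818 -0.0196  0.045 ]
tab [220.21212121 188.09090909] [0.5347 0.0007 0.045 ]
hook [ 0.4384 -0.0371  0.008 ]
vaseP [0.788 0.118 0.03 ]
plum [0.783 0.021 0.03 ]
white [ 0.608 -0.065  0.03 ]
red [0.599 0.08  0.03 ]
vaseC [ 0.808 -0.148  0.05 ]
file [ 0.791 -0.045  0.02 ]
```

```bash
python3 - <<'E'
from h import *
q=[.70710678,.70710678,0,0]
command_gripper(0.6)
movep([.655,.2435,.16],q); move_l([.655,.2435,.087],feed=.12)
command_gripper(0,20); o=get_obs();print(o['grip_width']*93,o['gripper_force'],o['eef_pos'],o['time'])
move_l([.655,.2435,.175],feed=.15)
move_l([.698,-.0425,.175],feed=.2)
move_l([.698,-.0425,.0795],feed=.1,max_force=6)
o=get_obs();print(o['eef_pos'],o['contact_force'],o['time'])
command_gripper(0.5); move_l([.698,-.0425,.20],feed=.2)
# look at label
movep([.515,-.06,.26],q)
c=get_calibration("wrist");w=snapshot("wrist");np.save("pics/wrist1.npy",w);np.save("pics/wc1.npy",c)
s=snapshot("scene");d=snapshot("side")
np.save("pics/scene1.npy",s);np.save("pics/side1.npy",d)
print(get_obs()['time'])
o=np.zeros((600,400,3),np.uint8);o[:300]=crop(w,0,0,560,420,1)[:300,:400];
o2=cv2.resize(w,(400,300));z=np.vstack([cv2.resize(s,(400,300)),cv2.resize(d,(400,300))])
cv2.imwrite("pics/c2.png",np.hstack([np.vstack([o2,crop(d,180,180,380,330,2)]),z])[:,:,::-1])
E
```

```text
23.7788149234611 19.978130757808685 [0.6550304  0.24359814 0.08717338] 3.3167
[ 0.69636752 -0.0423557   0.07812082] [-2.11604928  1.38962286  5.9688692 ] 6.5917
8.9167
```

View pics/c2.png

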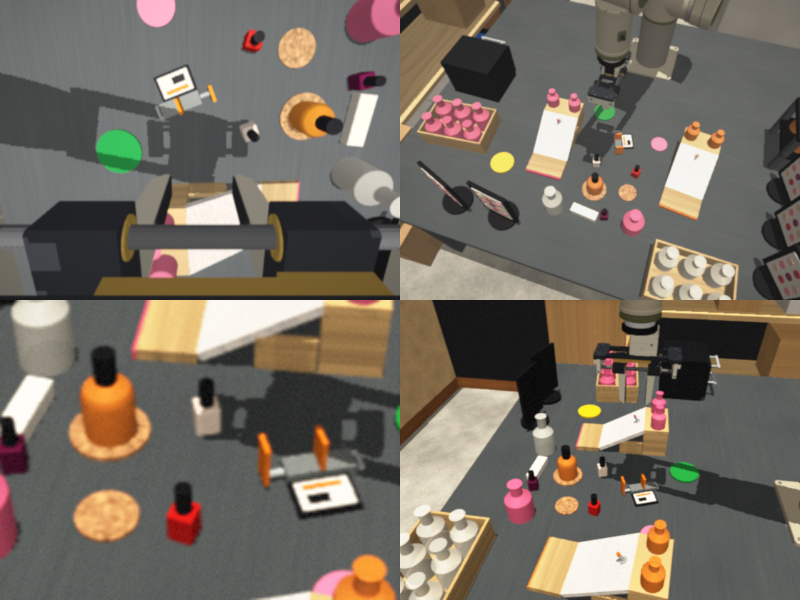

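The tester stands upright on the cork coaster (scene2, about (594,186)), and the label is now in clear view. I zoom in on it.

```bash
python3 - <<'E'
from h import *
w=np.load("pics/wrist1.npy");s=np.load("pics/scene1.npy")
cv2.imwrite("pics/c3.png",np.vstack([crop(w,200,80,320,170,4),crop(s,275,175,355,220,6)[:240,:480]])[:,:,::-1])
c=np.load("pics/wc1.npy",allow_pickle=True).item()
for n,im,cc,(u0,v0,u1,v1) in(("w",w,c,(200,80,320,170)),("scene",s,None,(290,175,345,215))):
  for b in blobs(im[v0:v1,u0:u1],(5,170,120),(18,255,255),10):
    p=b.mean(0)+[u0,v0];print(n,p,cv2.minAreaRect(b),plane(n,p,.045,cc).round(4))
E
```

```text
w [251.4137931  148.18965517] ((50.45000076293945, 67.8499984741211), (24.66576385498047, 6.008327484130859), 71.56504821777344) [ 0.4805 -0.0219  0.045 ]
scene [307.03571429 209.67857143] ((17.0, 35.0), (8.0, 8.0), 90.0) [0.541  0.0023 0.045 ]
scene [305.17391304 190.30434783] ((15.5, 15.0), (6.0, 7.0), 90.0) [ 0.4849 -0.0185  0.045 ]
```

View pics/c3.png

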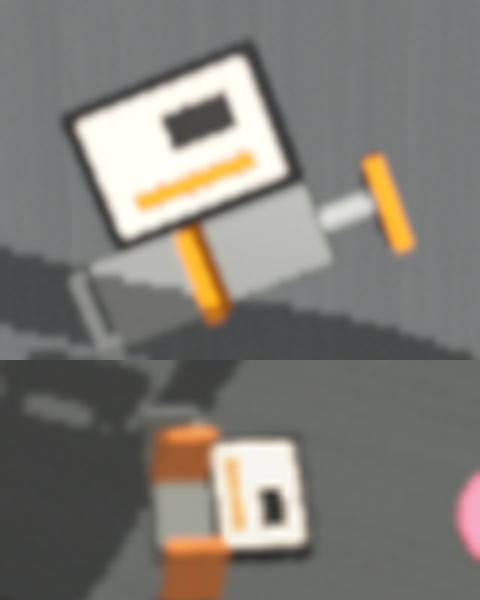

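```bash
python3 - <<'E'
from h import *
from scipy.optimize import least_squares
c=np.load("pics/wc1.npy",allow_pickle=True).item()
P={(50,-58,7):(65,118),(-14,-58,7):(250,42),(-14,-13,7):(302,178),(50,-13,7):(122,246)}
T=lambda p,X:Rz(p[2])@(np.array(X)/1000)+[p[0],p[1],0]
f=lambda p:np.concatenate([proj("w",T(p,X),c)-(np.array(u)/4+[200,80]) for X,u in P.items()])
r=least_squares(f,[.51,-.01,3.5]);print(r.x.round(4),f(r.x).round(1))
for X in((22.5,-13,51),(22.5,13,51),(-34.5,-13,51),(-34.5,13,51),(62,0,8)): print(X,((proj("w",T(r.x,X),c)-[200,80])*4).round(),((proj("scene",T(r.x,X))-[275,175])*6+[0,360]).round())
print("tabs centre",T(r.x,(-6,0,39)))
E
```

```text
[ 0.5009 -0.0147  3.5073] [-1.6 -0.8  1.  -1.7  1.6  0.5 -1.1  2.3]
(22.5, -13, 51) [184. 234.] [205. 431.]
(22.5, 13, 51) [219. 321.] [146. 434.]
(-34.5, -13, 51) [375. 158.] [218. 542.]
(-34.5, 13, 51) [408. 248.] [158. 544.]
(62, 0, 8) [ 99. 308.] [161. 414.]
tabs centre [ 0.50646385 -0.0125495   0.039     ]
```

```bash
cat >> h.py <<'E'
from scipy.spatial.transform import Rotation as Ro
LAB=(.5009,-.0147,3.5073)
def tool(xl,zl):  # tool orientation gripping the tabs: tool y=-label x, tool z=-label z
    y=-np.array(xl);z=-np.array(zl); return Ro.from_matrix(np.column_stack([np.cross(y,z),y,z])).as_quat()
def place(st,post,lx=.068,gx=.002,h=.02):
    R=Rz(st)@np.array([[3**.5/2,0,-.5],[0,1,0],[.5,0,3**.5/2]])
    return post+R@[gx-lx,0,h],tool(R[:,0],R[:,2]),R[:,2],R
E
python3 - <<'E'
from h import *
p,q,n,R=place(3.0657,np.array([.5019,.2630,.0825]))
for d in(0,.04,.08): print(p+n*d,inverse_kinematics(p+n*d,q))
movep([.53,.15,.30],[.70710678,.70710678,0,0])
c=get_calibration("wrist");w=snapshot("wrist");np.save("pics/wrist2.npy",w);np.save("pics/wc2.npy",c)
print(get_obs()['time'])
cv2.imwrite("pics/w2.png",w[:,:,::-1])
f=lambda X:Rz(3.0657)@(np.array(X)/1000)+[.5586,.2587,0]
for X in((56.9,0,82.5),(44.9,0,103.3),(-60,-65,15),(-60,65,15),(78.6,-65,95),(78.6,65,95),(-130,65,15),(-130,-65,15)): print(X,proj("w",f(X),c).round(1))
E
```

```text
[0.56886437 0.25790812 0.06682051] [0.24688648 0.80708254 0.98140052 0.16576685 1.85037546 0.32808304]
[0.5888068  0.25639172 0.10146152] [0.23907754 0.83194303 0.87903427 0.16609797 1.92808603 0.33357913]
[0.60874923 0.25487532 0.13610254] [0.23162228 0.86924974 0.75909398 0.1680692  2.01080299 0.34054868]
9.8333
(56.9, 0, 82.5) [255.7  77.1]
(44.9, 0, 103.3) [265.8  76. ]
(-60, -65, 15) [357.4  34.2]
(-60, 65, 15) [343.9 140.9]
(78.6, -65, 95) [236.4   4.1]
(78.6, 65, 95) [232.  137.3]
(-130, 65, 15) [395.4 145. ]
(-130, -65, 15) [413.5  39. ]
```

View pics/w2.png

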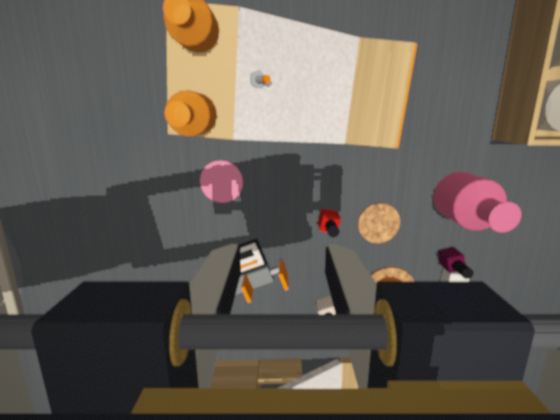

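The wrist view shows the post foot at about (255,78), its cap at (266,79), and slope corners at (239,8), (358,38), (346,142) and (234,139). All are within 1–4 px of the prediction. I combine the three views, then squeeze and lift the label.

```bash
python3 - <<'E'
from h import *
from scipy.optimize import least_squares
c=np.load("pics/wc2.npy",allow_pickle=True).item()
M={'bl':(-60,-65,15),'br':(-60,65,15),'tl':(78.6,-65,95),'tr':(78.6,65,95),'cap':(46.5,0,100.5),'fl':(-130,-65,15),'fr':(-130,65,15)}
sc={'br':(371.2,260.7),'bl':(422.5,280),'tr':(392,199.2),'tl':(446.2,217.5),'cap':(416.7,218)}
sd={'br':(250,339),'bl':(226.5,414),'tr':(335,326.5),'cap':(306,356)}
wr={'br':(346,142),'bl':(358,38),'tr':(234,139),'tl':(239,8),'cap':(266,79),'fl':(415,42),'fr':(399,147)}
T=lambda p,X:Rz(p[2])@(np.array(X)/1000)+[p[0],p[1],0]
f=lambda p:np.concatenate([(proj(n,T(p,M[k]),cc)-d[k])*s for n,d,cc,s in(("scene",sc,None,1),("side",sd,None,1),("w",wr,c,.6)) for k in d])
r=least_squares(f,[.5586,.2587,3.066],loss='soft_l1').x;post=T(r,(56.9,0,82.5))
print(r.round(4),post.round(4),tri(("scene",sc['cap']),("side",sd['cap']),("w",wr['cap'],c)),T(r,M['cap']))
yaw=LAB[2];R=Rz(yaw);q=tool(R[:,0],R[:,2])
ctr=R@[-.006,0,0]+[LAB[0],LAB[1],0]; g=R@[-.003,0,0]+[LAB[0],LAB[1],0]
command_gripper(.95)
movep(g+[0,0,.10],q);move_l(g+[0,0,.021],feed=.12,max_force=10)
command_gripper(0,27);dwell(.2)
o=get_obs();print(o['grip_width']*93,o['gripper_force'],o['eef_pos'],o['time'])
move_l(g+[0,0,.16],feed=.15)
o=get_obs();print(o['grip_width']*93,o['gripper_force'],o['contact_force'],o['time'])
for n in("scene","side"): np.save(f"pics/{n}3.npy",snapshot(n))
c=get_calibration("wrist");w=snapshot("wrist");np.save("pics/wrist3.npy",w);np.save("pics/wc3.npy",c)
cv2.imwrite("pics/c4.png",np.hstack([cv2.resize(w,(400,300)),crop(np.load("pics/side3.npy"),260,160,400,265,3)[:300,:400]])[:,:,::-1])
E
```

```text
[0.5598 0.2572 3.0622] [0.5031 0.2617 0.0825] (array([0.5132757 , 0.26130028, 0.09977811]), np.float64(0.0022111592807812545)) [0.51348849 0.26087389 0.1005    ]
45.62018763690913 27.00873613357544 [ 0.50358393 -0.01397914  0.02165891] 13.4667
45.409622387828996 26.980872452259064 [ 0.57105323 -0.12642151 -0.94569783] 14.5417
```

View pics/c4.png

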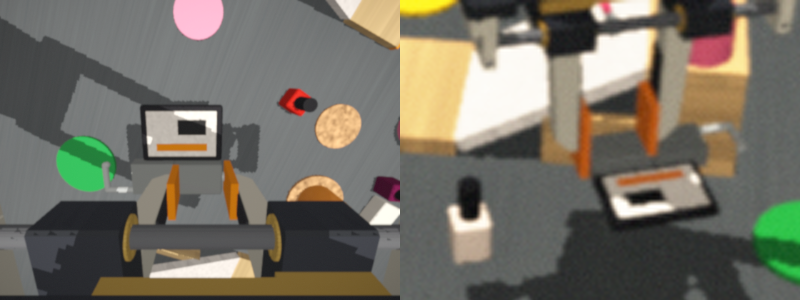

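The label hangs squarely in the grip. The plaque corners are at about (142,107), (221,104), (222,159) and (141,160), and the hook is out. I check the in-hand offset, then approach over the post.

```bash
python3 - <<'E'
from h import *
from scipy.optimize import least_squares
c=np.load("pics/wc3.npy",allow_pickle=True).item();o=get_obs()
P={(50,-58,7):(142,106.5),(-14,-58,7):(221,104),(-14,-13,7):(222,159),(50,-13,7):(141,160.5)}
e=o['eef_pos'];Rt=Ro.from_quat(o['ee_rot']).as_matrix()
L=np.column_stack([-Rt[:,1],np.cross(-Rt[:,2],-Rt[:,1]),-Rt[:,2]])
# p: TCP in label frame (x,y,h), yaw err
f=lambda p:np.concatenate([proj("w",e+L@(Rz(p[3])@(np.array(X)/1000)-p[:3]),c)-np.array(u)*1.4 for X,u in P.items()])
for free in(True,False):
    g=(lambda p:f(p)) if free else (lambda p:f([p[0],p[1],.0217,p[2]]))
    r=least_squares(g,[.002,0,.02,0] if free else [.002,0,0]);print(r.x.round(4),r.fun.round(1))
p,q,n,R=place(3.0622,np.array([.5031,.2617,.0825]),h=.0217)
ok=[inverse_kinematics(p+n*d,q) is not None for d in(0,.06)]
print(ok)
move_l(o['eef_pos']+[.0,.0,.06],feed=.2)
movep(p+n*.055,q)
o=get_obs();print(o['time'],o['grip_width']*93,np.linalg.norm(o['eef_pos']-p-n*.055))
S=snapshot("scene");D=snapshot("side");c=get_calibration("wrist");w=snapshot("wrist")
np.save("pics/wrist4.npy",w);np.save("pics/wc4.npy",c);np.save("pics/side4.npy",D);np.save("pics/scene4.npy",S)
cv2.imwrite("pics/c5.png",np.vstack([np.hstack([crop(D,210,240,350,345,3)[:300,:400],crop(S,355,165,455,240,4)]),np.hstack([cv2.resize(w,(400,300)),crop(w,150,100,290,205,3)[:300,:400]])])[:,:,::-1])
E
```

```text
[0.0029 0.0006 0.0263 0.0097] [-3.5 -1.4  1.   1.1 -1.5  0.8  4.2 -0.4]
[0.0033 0.0015 0.0099] [-5.1 -2.2  2.5  0.2 -0.1  1.8  2.9  0.7]
[True, True]
16.3083 45.792124138465375 0.0008760891382793634
```

View pics/c5.png

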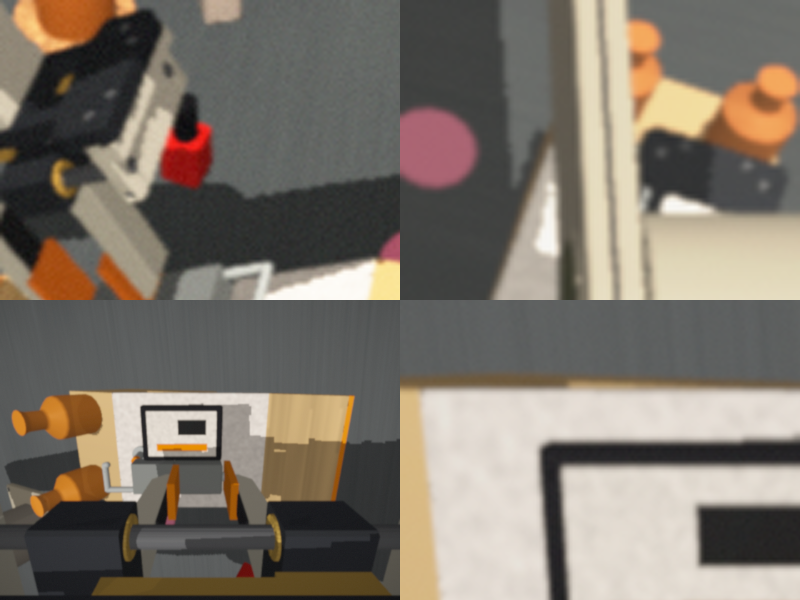

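The hand is over the post. In the wrist view the hook is at about (168,266) full-pixel, and the orange post cap shows at about (192,220) beside the nose. I compare the cap with its prediction and then descend.

```bash
python3 - <<'E'
from h import *
c=np.load("pics/wc4.npy",allow_pickle=True).item();w=np.load("pics/wrist4.npy")
p,q,n,R=place(3.0622,np.array([.5031,.2617,.0825]),h=.0217)
for d in(.016,.020,.024): print(d,proj("w",np.array([.5031,.2617,.0825])+n*d,c).round(1))
e=np.array([.5031,.2617,.0825])
for X in((.078,-.010,.008),(.078,.0115,.008),(.058,-.013,.014)): print("label pt",X,proj("w",p+n*.055+R@(np.array(X)-[.0025,.0005,.0217]),c).round(1))
for b in blobs(w[195:250,165:225],(3,120,80),(20,255,255),3): print(b.mean(0)+[165,195],b.min(0)+[165,195],b.max(0)+[165,195])
E
```

```text
0.016 [190.7 220.7]
0.02 [189.2 222.4]
0.024 [187.7 224.2]
label pt (0.078, -0.01, 0.008) [151.9 229. ]
label pt (0.078, 0.0115, 0.008) [155.8 262.4]
label pt (0.058, -0.013, 0.014) [182.6 227.6]
[188.52 222.16] [184 218] [194 227]
[222.08695652 205.82608696] [220 202] [224 210]
```

The post cap matches the prediction to within 1 px. I descend along the slope normal, touch gently and release.

```bash
python3 - <<'E'
from h import *
p,q,n,R=place(3.0622,np.array([.5031,.2617,.0825]),gx=.0022,h=.0217)
a=move_l(p+n*.012,q,feed=.08,max_force=8);o=get_obs();print(a,o['contact_force'],(o['eef_pos']-p)@n)
if not a:
    a=move_l(p-n*.003,q,feed=.03,max_force=5);dwell(.3);o=get_obs();print(a,o['contact_force'],R.T@(o['eef_pos']-p),o['grip_width']*93,o['time'])
    b=get_obs()['eef_pos']
    command_gripper(.60);dwell(.1);command_gripper(.73);dwell(.3)
    o=get_obs();print(o['grip_width']*93,o['gripper_force'],o['contact_force'],o['time'])
    move_l(b+n*.06,feed=.08);move_l(b+n*.12,feed=.15)
    movep([.56,.0,.30],[.70710678,.70710678,0,0])
    print(get_obs()['time'])
    S=snapshot("scene");D=snapshot("side");w=snapshot("wrist");np.save("pics/scene5.npy",S);np.save("pics/side5.npy",D)
    cv2.imwrite("pics/c6.png",np.vstack([np.hstack([crop(D,220,325,360,420,3)[:280,:400],crop(S,355,165,455,235,4)]),np.hstack([cv2.resize(S,(400,300)),cv2.resize(w,(400,300))])])[:,:,::-1])
E
```

```text
False [ 1.3027547   0.52002859 -0.07391169] 0.012759299315419246
True [ 1.39064631 -0.23866361  6.18912623] [-1.93206663e-04  3.48143270e-05 -5.83460315e-04] 45.13541056159947 17.9
67.62128777892747 0.0 [-0.00753254 -0.59844045 -0.44317416] 19.1917
21.7833
```

View pics/c6.png

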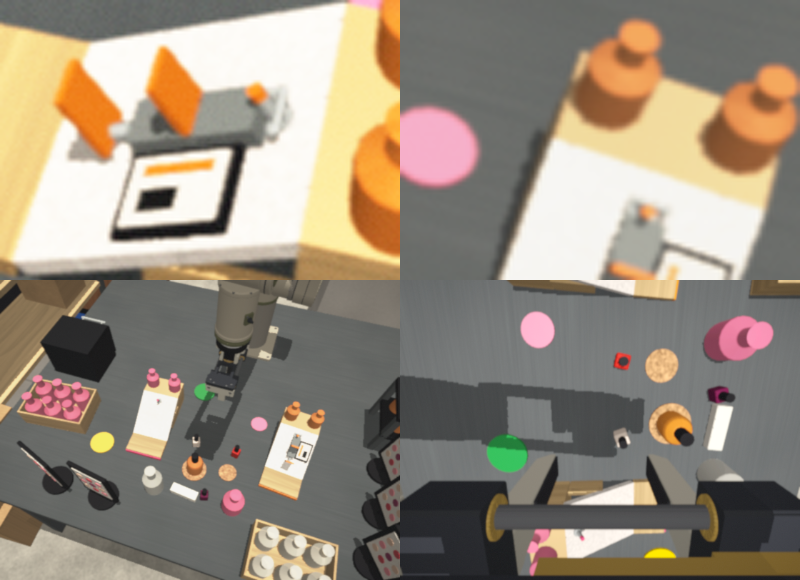

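The hook is tight around the amber post. The label lies flat and straight below it, the tester is on the coaster, and the bystanders look undisturbed.

```bash
python3 -c "
from station import *
print(close_job())"
```

```text
the job is handed in; nothing more can be done
None
```

Job handed in at about 22 s of the 56 s limit: in the last camera views the tester stands upright on the large cork coaster, the label hook is drawn tight on the amber post with the label flat and straight below it, and no other loose thing looks shifted; the hand-in call returned no verdict.

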